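Blank reading with the odour probe

ROBOT

A 6-joint arm with a two-finger parallel gripper is mounted at the origin on the work surface. World frame = base frame: x ahead of the robot, y to its left, z up, the work surface at z = 0. Lengths are in m, angles in rad, forces in N, time in s.
With the tool pointing down it reaches from about 0.325 to 0.85 m from the base axis. Payload 4.4 kg.
Tool frame: the origin (TCP) lies on the centre line of the jaws, within the pads' length; the fingertips stand 8 mm ahead of it and the grasp point (between the pads) lies 11 mm behind it (tcp_to_tips is the distance from the TCP to the fingertips, in m); x points along the fingers, y is the direction in which the jaws open and shut, and the axes are right-handed (so a half turn about x gives the same grasp; the last joint's range is limited). The gripper opens to 94 mm and grips with 3 to 60 N. Pads are 16 mm wide; open, the fingers measure 119 mm over their backs; the gripper's body (75 mm by 177 mm) begins 78 mm behind the grasp point.
Start: joints at [0.959, 0.207, 1.542, -0, 1.393, -0.15], TCP at [0.256, 0.515, 0.182] pointing down, gripper open.
Joint ranges: [-2.73, 2.73], [-0.86, 2.22], [0.23, 2.46], [-1.11, 4.25], [0.08, 2.63], [-2.82, 2.82]. Speed limits (rad/s): [2.79, 2.79, 3.14, 3.14, 3.14, 3.14].

INTERFACE

Orientations are given as a unit quaternion [x, y, z, w].
In Python, from station import goto, move_linear, set_joints, move_gripper, sleep, inverse_kinematics, get_state, get_image, MotionError, close_job, tcp_to_tips gives the robot as it stands. The module is installed in compiled form; this text tells all that it offers. Calls block until the motion is done:
- goto(position, orientation): joint-space move of the TCP to a pose.
- move_linear(position, frame=None, rate=0.15): straight line of the TCP; frame=None keeps the orientation; rate is the mean speed in m/s.
- set_joints(angles): joint-space move.
- move_gripper(opening, f_grip=None): finger opening in m; f_grip is the grip in N (None keeps the last); returns when the fingers have stopped.
- sleep(seconds).
- inverse_kinematics(position, orientation): joint angles nearest the present ones, or None.
- get_state(): the state.
- get_image(name): name is "scene" or "side" or "wrist"; returns a dict with "img" (420x560x3 uint8, red, green, blue), "vfov" (degrees; the focal length in pixels is half the picture's height over the tangent of half this angle, whatever the lens; pixels are square), "cx", "cy" (the principal point, pixels), "k1" (the pictures are not rectified: a ray, as slopes to the right and down, at radius r is drawn at 1 + k1 r^2 times it, then the intrinsics apply), "extrinsics" (4x4, takes a point from camera to world coordinates); the wrist camera has in their place "tool_from_camera" (4x4, takes a point from camera to tool coordinates, whose origin is the TCP and whose axes are the tool frame's). Camera axes: x right, y up, looking along -z (the intrinsics and any distortion apply to the point x, -y, -z); pixel columns grow to the right and rows downward; lengths in m; the calibration is good to about 2 mm. A picture is of the moment at which its call begins: read the wrist's pose just before it. There is no depth.
A pose or a line that the arm cannot do raises MotionError and nothing moves.
- close_job(): hands the job in, once; it reports no verdict.
The state is a dict: "time": time; "q": joint angles; "dq": joint speeds; "joint_torque": joint torques, N m; "position": TCP position; "tcp_rot": TCP orientation; "ft_force": force on the tool from outside, world axes, zero at the start; "ft_torque": the same for the moment, N m; "grip_width": finger opening in m.
Only numpy, scipy, OpenCV 4.12 (cv2) and the standard library are available. Lean on these libraries where they do the work, as an engineer would, in place of code of your own. Each camera call takes 0.05 s, during which the arm holds its last target.

TASK

Take a blank reading at the odour test station: lift the T-handled probe off its rest, dip its tip upright about halfway down into the empty steel cup that has the hinged lid, and keep it there for a good second without touching the station or its cup. Then hang the probe back on its rest, handle lying level in both forks, let it go, and only then swing the cup's lid fully shut. Leave the other things on the bench where they are.

Things in the scene. Friction and masses are not known exactly. Their poses are not given: they have to be found in the camera images.
- probe: the loose T-shaped hand probe, about 130 g: a black bar handle 140 x 26 x 26 mm, and a thin steel stem (10 mm thick) going straight down from the handle's middle to a dark blunt tip 18 mm thick. It starts hanging in the rest. Origin: centre of the handle; x along the handle, z up (the stem points to -z); the tip's end is 113 mm below the origin
- probe_tip (a point): lower end of the probe's tip, on the stem's axis; same axes as the probe
- rest: fixed rest: dark base plate 170 x 110 x 12 mm, two aluminium forks (54 mm wide, 12 thick) at x = -52 and +52 mm, 92 mm clear between them for the stem. Each fork has a flat seat 127 mm above the bench, 34 mm wide between outward-leaning cheeks that rise 19 mm above the seat. Origin: centre of the underside; x runs from fork to fork, z up
- rest_seat (a point): where the centre of the probe's handle lies when it hangs home, 140 mm above the bench; axes as the rest
- station: fixed test station: flat white housing 170 mm (y) by 160 mm (x, -95 to +65), 20 mm thick, carrying an upright steel cup (outer diameter 80 mm, wall 3, inside depth 56, rim 80 mm above the bench). Two 12 mm posts at y = +62 mm hold the lid hinge. Origin: on the bench under the cup axis; y points from the cup to the hinge, z up
- cup_rim (a point): centre of the cup's mouth, at rim height; axes as the station
- lid (a joint): hinge angle of the cup's lid in rad: 0 = shut flat on the cup, 1.57 = standing upright, at most 1.9; starts open at 1.45 to 1.85. The hinge is stiff and stays where it is left; about 1.5 N at the free edge moves it
- lid_hinge (a point): point on the lid's hinge axis, 62 mm to the cup's +y side and 81 mm above the bench. The axis runs along the station's x. Axes turn with the lid: -y points from the hinge to the free edge, z out of its upper (outer) face. The lid is a white plate 90 mm wide (x), 105 mm long, 6 mm thick, from z = 0 to 6 mm
- lid_edge (a point): middle of the outer face of the grey bar (70 mm long, 12 x 12 mm) on the lid's free edge, 107 mm from the hinge axis; axes as the lid
- spare_cup: bystander: loose small steel cup without a lid, mouth 68 mm wide, 65 mm high; origin under its centre
- jar: bystander: closed glass jar with a white cap, 64 mm wide, 85 mm high; origin under its centre
- carton: bystander: brown card box 90 x 60 x 50 mm; origin under its centre
- mouse: bystander: black computer mouse about 85 x 62 x 34 mm; origin under it, under the hump
Things that resemble listed ones, but are neither listed nor needed, are in the scene too. What is shaped like the rest but purple is not meant.

How it is judged:
On the way, in this order (a step that is already met when the one before it is completed fails the run):
1. the probe's tip is held in the station's cup, upright, at least 20 mm below the rim, for 0.8 s (z of probe_tip in the frame of cup_rim below -0.02 m and horizontal distance between probe_tip and cup_rim below 0.03 m and angle between probe's own z axis and vertical below 0.3 rad and value of joint lid above 0.5 rad), for 0.8 s.
2. the probe hangs home in both forks of its rest and is let go, the lid still open (z of probe in the frame of rest_seat between -0.006 and 0.006 m and y of probe in the frame of rest_seat between -0.01 and 0.01 m and x of probe in the frame of rest_seat between -0.025 and 0.025 m and angle between the x axis of probe and the x axis of rest, either way round below 0.15 rad and angle between probe's own z axis and vertical below 0.12 rad and contact force between the fingers and probe below 0.05 N and value of joint lid above 0.5 rad), for 0.2 s.
3. the lid is shut (value of joint lid below 0.06 rad), for 0.2 s.
At the end, for the whole second after the job is handed in: The probe hangs at rest, released, in both forks of its rest: handle centre within 25 mm along the handle, 10 mm across and 6 mm in height of the rest's seat point, within 0.15 rad of the rest's direction (either way round) and 0.12 rad of level; and the station's lid is shut to within 0.06 rad (z of probe in the frame of rest_seat between -0.006 and 0.006 m and y of probe in the frame of rest_seat between -0.01 and 0.01 m and x of probe in the frame of rest_seat between -0.025 and 0.025 m and angle between the x axis of probe and the x axis of rest, either way round below 0.15 rad and angle between probe's own z axis and vertical below 0.12 rad and value of joint lid below 0.06 rad and linear speed of probe below 0.03 m/s); the robot touches nothing.
It fails at once if the probe touches the station, its cup or its lid (more than 1 N) (contact force between probe and station above 1 N).
It fails at once if the spare cup is moved by more than 30 mm or tipped (distance of spare_cup from where it was at the start of the episode above 0.03 m or angle between spare_cup's own z axis and vertical above 0.5 rad).
It fails at once if the jar is moved by more than 30 mm or tipped (distance of jar from where it was at the start of the episode above 0.03 m or angle between jar's own z axis and vertical above 0.5 rad).
It fails at once if the carton is moved by more than 30 mm or tipped (distance of carton from where it was at the start of the episode above 0.03 m or angle between carton's own z axis and vertical above 0.5 rad).
It fails at once if the mouse is moved by more than 30 mm or tipped (distance of mouse from where it was at the start of the episode above 0.03 m or angle between mouse's own z axis and vertical above 0.5 rad).
It also fails if it takes over 72 s, if anything falls off the work surface, if the arm or the gripper's body presses on something with over 40 N, if the wrist force passes 120 N, or if a joint passes its speed limit or range.

## Working session

There is one attempt and no reset: what is moved stays moved. The work goes in short steps, each a Python script; the robot and the scene stay as the last script left them, time stands still between calls to the robot, and variables do not carry over. Pictures are saved under pics/ and viewed, and the job is handed in when it is done.

```bash
mkdir -p pics; cat > h.py <<'E'
import numpy as np, cv2
from station import *
from scipy.spatial.transform import Rotation as R
def snap(name,fn):
    s=get_state(); d=get_image(name); cv2.imwrite('pics/'+fn,d['img'][:,:,::-1])
    if name=='wrist':
        T=np.eye(4);T[:3,:3]=R.from_quat(s['tcp_rot']).as_matrix();T[:3,3]=s['position'];d['extrinsics']=T@np.array(d['tool_from_camera'])
    np.save('pics/'+fn[:-4]+'.npy',{k:v for k,v in d.items()},allow_pickle=True)
    return d
def load(n): return np.load('pics/'+n+'.npy',allow_pickle=True).item()
def ray(d,u,v):
    f=d['img'].shape[0]/2/np.tan(np.radians(d['vfov'])/2)
    K=np.array([[f,0,d['cx']],[0,f,d['cy']],[0,0,1]])
    p=cv2.undistortPoints(np.array([[[u,v]]],float),K,np.array([d['k1'],0,0,0,0.]))[0,0]
    E=np.array(d['extrinsics']); r=E[:3,:3]@np.array([p[0],-p[1],-1]); return E[:3,3],r/np.linalg.norm(r)
def onz(d,u,v,z):
    o,r=ray(d,u,v); return o+r*(z-o[2])/r[2]
def tri(*obs):
    A=np.zeros((3,3));b=np.zeros(3)
    for d,u,v in obs:
        o,r=ray(d,u,v);P=np.eye(3)-np.outer(r,r);A+=P;b+=P@o
    x=np.linalg.solve(A,b); return x,[np.linalg.norm((np.eye(3)-np.outer(ray(*t)[1],ray(*t)[1]))@(x-ray(*t)[0])) for t in obs]
def proj(d,X):
    E=np.linalg.inv(np.array(d['extrinsics']));c=E[:3,:3]@np.array(X)+E[:3,3]
    f=d['img'].shape[0]/2/np.tan(np.radians(d['vfov'])/2)
    a,b=c[0]/-c[2],-c[1]/-c[2];k=1+d['k1']*(a*a+b*b);return np.array([d['cx']+f*a*k,d['cy']+f*b*k])
E
python3 - <<'E'
from h import *
for n in ['scene','side','wrist']:
    d=snap(n,n+'0.png'); print(n,d['vfov'],d['cx'],d['cy'],d['k1'],np.round(d['extrinsics'],3).tolist())
s=get_state();print(s['time'],s['tcp_rot'],tcp_to_tips,s['ft_force'])
E
```

```text
scene 55.739538737171 277.26152974305586 215.35713008854754 -0.029438206809739825 [[-0.45, -0.621, 0.642, 1.33], [0.893, -0.308, 0.328, 0.358], [-0.006, 0.721, 0.693, 0.952], [0.0, 0.0, 0.0, 1.0]]
side 57.67650927797697 275.13850937033845 214.52504277215547 -0.06062654957498269 [[0.71, 0.526, -0.469, 0.092], [-0.704, 0.536, -0.465, -0.465], [0.007, 0.661, 0.75, 0.824], [0.0, 0.0, 0.0, 1.0]]
wrist 64.64874889955331 277.0932700578282 209.04768623015593 -0.045280737127384035 [[0.446, -0.861, -0.246, 0.183], [0.895, 0.428, 0.126, 0.551], [-0.003, -0.276, 0.961, 0.383], [0.0, 0.0, 0.0, 1.0]]
0.15 [ 0.16127492  0.68856908 -0.1624226   0.68810023] 0.008 [ 0.04855176  0.71923776 -0.87875887]
```

View pics/scene0.png

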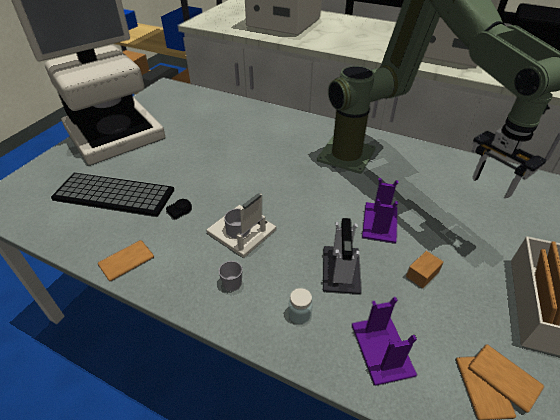

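View pics/side0.png

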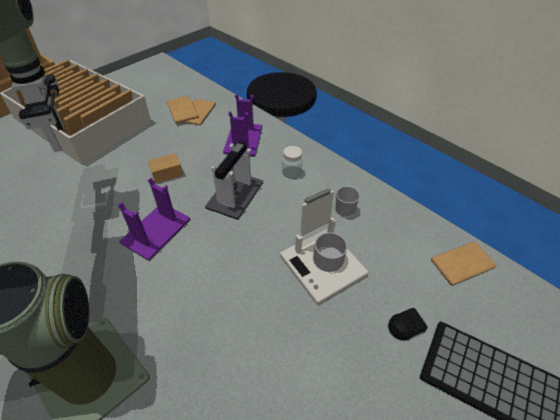

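View pics/wrist0.png

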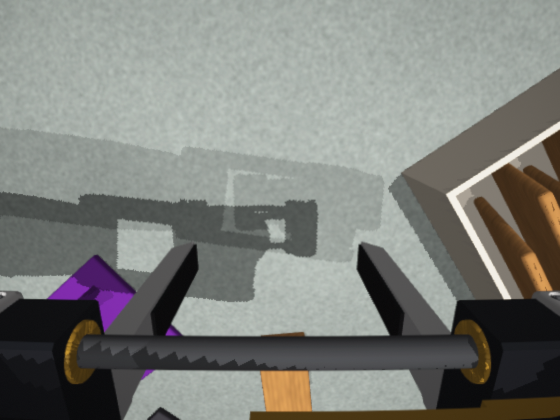

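Candidates for the rest in the scene view are a purple one at (381,210), a purple one at (385,340), and the grey/aluminium one with the black handle at (345,260). For the cup they are the lidded one at (237,222) and the spare at (231,276). I choose the aluminium rest with the probe and the lidded cup, and will check close crops of both.

```bash
python3 - <<'E'
from h import *
a=load('scene0')['img'][:,:,::-1];b=load('side0')['img'][:,:,::-1]
def crop(im,u,v,w,h,fn,s): cv2.imwrite('pics/'+fn,cv2.resize(im[v:v+h,u:u+w],None,fx=s,fy=s,interpolation=cv2.INTER_CUBIC))
crop(a,200,180,100,80,'c1.png',7);crop(a,310,200,80,100,'c2.png',6)
crop(b,270,180,100,125,'c3.png',5);crop(b,195,130,80,95,'c4.png',6)
E
```

```text
(no output)
```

View pics/c1.png

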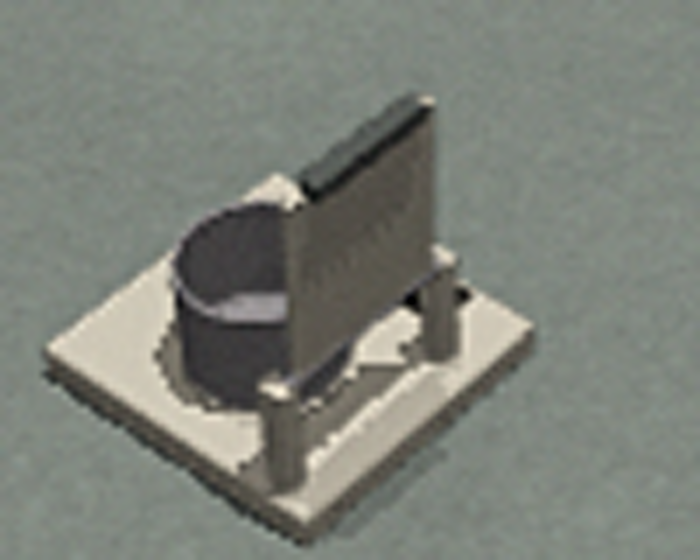

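View pics/c2.png

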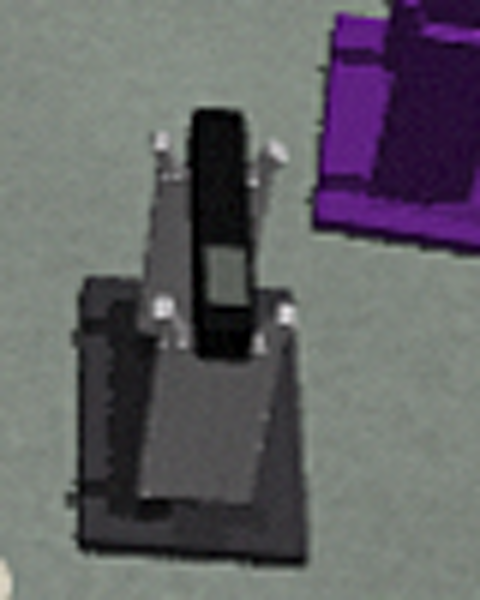

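View pics/c3.png

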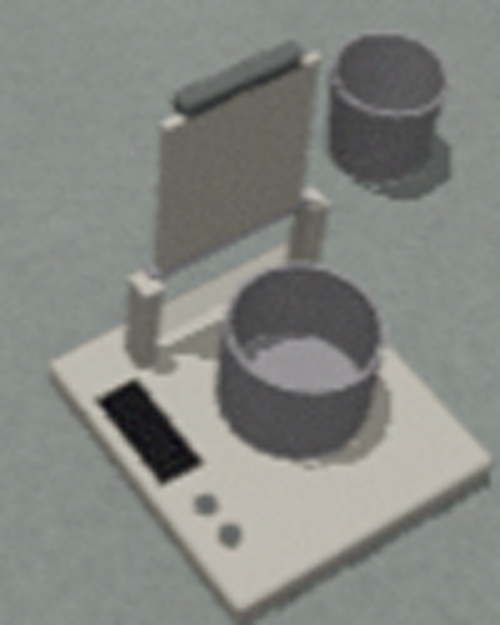

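View pics/c4.png

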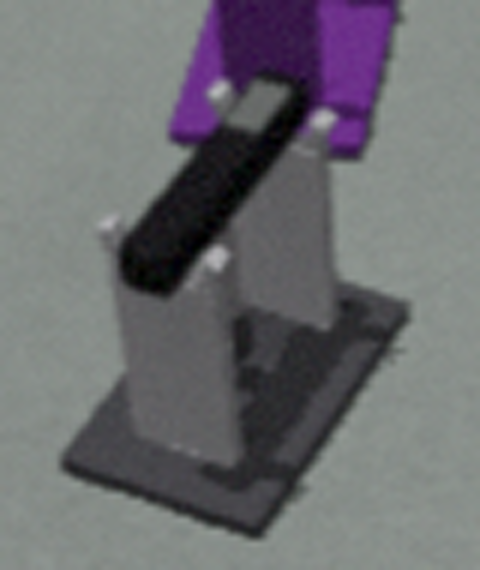

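```bash
python3 - <<'E'
from h import *
a=load('scene0');b=load('side0')
S=lambda u,v,z:onz(b,270+u/5,180+v/5,z); S4=lambda u,v,z:onz(b,195+u/6,130+v/6,z)
C1=lambda u,v,z:onz(a,200+u/7,180+v/7,z); C2=lambda u,v,z:onz(a,310+u/6,200+v/6,z)
np.set_printoptions(precision=4,suppress=True)
print('plate side',[S(50,365,.02),S(238,608,.02),S(489,460,.02)])
print('plate scene',[C1(45,350,.02),C1(305,520,.02),C1(535,325,.02),C1(280,175,.02)])
# cup rim pts side
el=np.array([[222,320],[302,263],[382,330],[300,382]]);
P=np.array([S(u,v,.08)[:2] for u,v in el]);print('rim',P,(P[0]+P[2])/2,(P[1]+P[3])/2)
print('bar ends',tri((a,200+310/7,180+185/7),(b,270+182/5,180+103/5)),tri((a,200+415/7,180+100/7),(b,270+297/5,180+47/5)))
print('restbase side',[S4(65,463,.012),S4(262,528,.012),S4(408,308,.012)])
print('restbase scene',[C2(80,545,.012),C2(305,555,.012),C2(80,280,.012)])
print('cheeks side',[S4(108,225,.146),S4(218,258,.146),S4(220,93,.146),S4(325,118,.146)])
print('cheeks scene',[C2(162,305,.146),C2(286,312,.146),C2(160,140,.146),C2(277,152,.146)])
print('handletop scene',[C2(195,112,.153),C2(240,112,.153),C2(200,310,.153),C2(250,310,.153)])
print('handletop side',[S4(123,252,.153),S4(165,268,.153),S4(265,72,.153),S4(305,85,.153)])
E
```

```text
plate side [array([ 0.5109, -0.0686,  0.02  ]), array([ 0.4744, -0.2292,  0.02  ]), array([ 0.6257, -0.2636,  0.02  ])]
plate scene [array([ 0.6323, -0.2589,  0.02  ]), array([ 0.668 , -0.0977,  0.02  ]), array([ 0.5159, -0.0615,  0.02  ]), array([ 0.479 , -0.2223,  0.02  ])]
rim [[ 0.5586 -0.1381]
 [ 0.614  -0.1427]
 [ 0.6096 -0.197 ]
 [ 0.5574 -0.1887]] [ 0.5841 -0.1676] [ 0.5857 -0.1657]
bar ends (array([ 0.5995, -0.0976,  0.1678]), [np.float64(0.023129596441110793), np.float64(0.023129596441110754)]) (array([ 0.6048, -0.0966,  0.2122]), [np.float64(0.024233325150716405), np.float64(0.024233325150716387)])
restbase side [array([0.4773, 0.1993, 0.012 ]), array([0.5177, 0.1017, 0.012 ]), array([0.6694, 0.1617, 0.012 ])]
restbase scene [array([0.6792, 0.171 , 0.012 ]), array([0.6372, 0.2686, 0.012 ]), array([0.523 , 0.1078, 0.012 ])]
cheeks side [array([0.5159, 0.1902, 0.146 ]), array([0.5366, 0.1394, 0.146 ]), array([0.6118, 0.2264, 0.146 ]), array([0.6347, 0.178 , 0.146 ])]
cheeks scene [array([0.6357, 0.1819, 0.146 ]), array([0.615 , 0.2328, 0.146 ]), array([0.5382, 0.1443, 0.146 ]), array([0.5211, 0.1969, 0.146 ])]
handletop scene [array([0.5198, 0.1545, 0.153 ]), array([0.5102, 0.1738, 0.153 ]), array([0.637 , 0.1995, 0.153 ]), array([0.6272, 0.2193, 0.153 ])]
handletop side [array([0.5051, 0.165 , 0.153 ]), array([0.5116, 0.1443, 0.153 ]), array([0.6318, 0.2164, 0.153 ]), array([0.6387, 0.1959, 0.153 ])]
```

The crops confirm the choice: the aluminium rest holds the black-handled probe (c2/c4) and the white station carries the cup and its open lid (c1/c3). Next I go above the rest and refine with the wrist camera.

```bash
cat >> h.py <<'E'
def down(deg):
    a=np.radians(deg);x=np.array([0,0,-1.]);y=np.array([np.cos(a),np.sin(a),0]);return R.from_matrix(np.stack([x,y,np.cross(x,y)],1)).as_quat()
np.set_printoptions(precision=4,suppress=True)
E
python3 - <<'E'
from h import *
p=[.576,.185,.30]
for g in (111,-69):print(g,inverse_kinematics(p,down(g)))
for g in (77,-103):
  for q in ([.586,-.166,.16],[.586,-.166,.32]): print(g,inverse_kinematics(q,down(g)))
s=get_state();m=R.from_quat(s['tcp_rot']).as_matrix();print(m)
b=-69 
goto(p,down(b)); d=snap('wrist','w1.png');print(get_state()['time'],get_state()['position'])
E
```

```text
111 [ 0.1678  0.2087  1.2988 -0.      1.6341 -1.7695]
-69 [0.1678 0.2087 1.2988 0.     1.6341 1.3721]
77 [-0.4181  0.2952  1.4777 -0.      1.3687 -1.762 ]
77 [-0.4181  0.2132  1.2539 -0.      1.6745 -1.762 ]
-103 [-0.4181  0.2952  1.4777 -0.      1.3687  1.3796]
-103 [-0.4181  0.2132  1.2539 -0.      1.6745  1.3796]
[[-0.001   0.4456  0.8952]
 [-0.0014  0.8952 -0.4456]
 [-1.     -0.0017 -0.0003]]
1.9333 [0.5754 0.1859 0.2996]
```

View pics/w1.png

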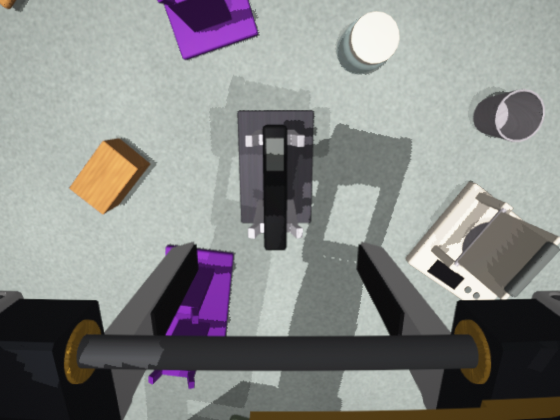

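The wrist view shows the handle from (275,125) to (275,249), between four bright cheek tops near (249,141), (300,141), (252,233), (298,232). The station is at lower right, around (485,240). I'll measure the handle.

```bash
python3 - <<'E'
from h import *
d=load('w1');im=d['img']
cv2.imwrite('pics/c5.png',cv2.resize(im[95:265,220:330,::-1],None,fx=3.5,fy=3.5,interpolation=cv2.INTER_CUBIC))
m=(im.max(2)<22).astype(np.uint8);m[:, :255]=0;m[:,295:]=0;m[:110]=0;m[260:]=0
cs=max(cv2.findContours(m,0,1)[0],key=cv2.contourArea);print(cv2.boundingRect(cs),cv2.minAreaRect(cs))
E
```

```text
(264, 146, 23, 69) ((275.0, 180.0), (68.0, 22.0), 90.0)
```

View pics/c5.png

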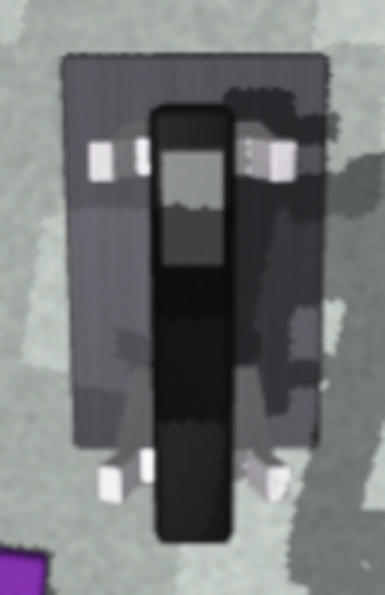

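```bash
python3 - <<'E'
from h import *
d=load('w1');print(np.array(d['extrinsics'])[:3,3])
f=lambda u,v,z:onz(d,220+u/3.5,95+v/3.5,z)[:2]
H=[f(*c,.153) for c in [(152,106),(233,106),(232,543),(157,543)]]
C=[f(*c,.146) for c in [(101,160),(282,160),(273,483),(111,484)]]
B=[f(*c,.012) for c in [(62,56),(329,56),(320,446),(75,447)]]
for n,X in (('H',H),('C',C),('B',B)):
    X=np.array(X);v=(X[0]+X[1]-X[2]-X[3])/2;w=(X[1]+X[2]-X[0]-X[3])/2
    print(n,X.mean(0),np.linalg.norm(v),np.linalg.norm(w),np.degrees(np.arctan2(v[1],v[0])),np.degrees(np.arctan2(w[1],w[0])))
print(get_state()['position'])
E
```

```text
[0.6504 0.2155 0.5024]
H [0.5748 0.1882] 0.13788324013343073 0.024030275448157383 21.24732488317997 -68.93443149412754
C [0.5755 0.1891] 0.10379979248449418 0.05375786698527854 21.052365026067996 -68.74930408987558
B [0.5757 0.1879] 0.16710929248183226 0.10876595289393724 21.321755876284925 -68.80896497447849
[0.5754 0.1859 0.2996]
```

Handle, cheek and base measurements agree: centre (0.5755, 0.188), direction 21.2°. Now grasp.

```bash
python3 - <<'E'
from h import *
o=down(21.2-90)
move_gripper(.06,12)
goto([.5755,.188,.20],o)
move_linear([.5755,.188,.129],rate=.08)
f0=np.array(get_state()['ft_force'])
move_gripper(.0,15)
s=get_state();print(s['time'],s['position'],s['grip_width'],f0,s['ft_force'],s['ft_torque'])
snap('side','s2.png');snap('wrist','w2.png')
E
```

```text
5.0833 [0.5758 0.1903 0.132 ] 0.005402486953907899 [-0.7059  1.0479  0.6087] [-4.6612  2.99   11.5038] [ 0.7478  1.087  -0.0101]
```

View pics/w2.png

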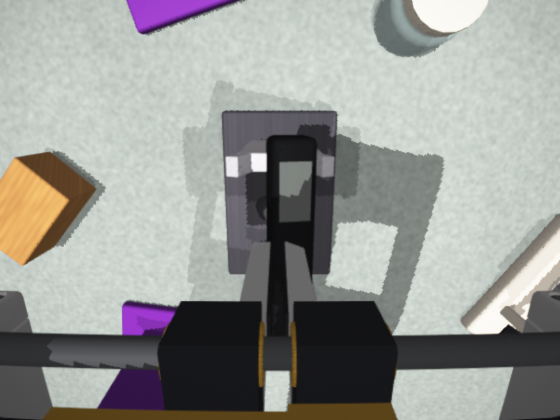

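View pics/s2.png

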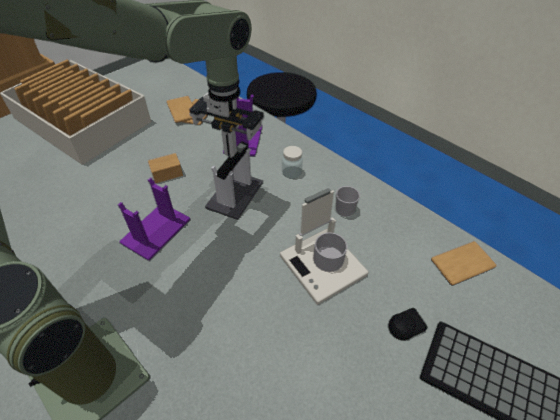

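The grip width reads 5 mm where the handle is 26 mm, so something is off. I'll look closely before moving anything.

```bash
python3 - <<'E'
from h import *
d=snap('scene','sc2.png');s=get_state();print(s['time'],s['position'],s['grip_width'],s['ft_force'],R.from_quat(s['tcp_rot']).as_matrix())
a=d['img'][:,:,::-1];b=load('side0')['img'];b=load('s2')['img'][:,:,::-1];w=load('w2')['img'][:,:,::-1]
A=cv2.resize(a[160:300,300:400],(400,560),interpolation=cv2.INTER_CUBIC);B=cv2.resize(b[85:225,185:285],(400,560),interpolation=cv2.INTER_CUBIC)
cv2.imwrite('pics/c6.png',np.hstack([A,B]))
cv2.imwrite('pics/c7.png',cv2.resize(w[100:340,200:360],None,fx=2.5,fy=2.5,interpolation=cv2.INTER_CUBIC))
E
```

```text
5.2333 [0.5758 0.1904 0.132 ] 0.0052170166854598465 [-4.9828  4.1506 10.5671] [[ 0.0017  0.3622 -0.9321]
 [ 0.004  -0.9321 -0.3622]
 [-1.     -0.0031 -0.003 ]]
```

View pics/c6.png

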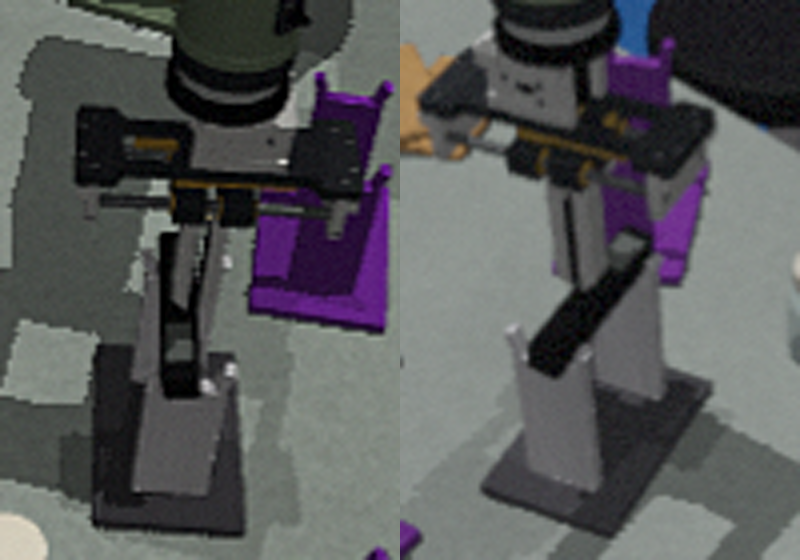

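View pics/c7.png

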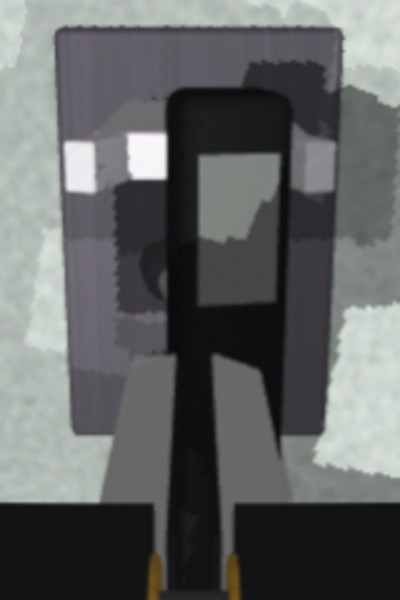

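```bash
python3 - <<'E'
from h import *
for n in ('s2','sc2','w2'):
    d=load(n)
    for nm,X in (('tcp',[.5758,.1904,.132]),('tip',[.5758,.1904,.124]),('grasp',[.5758,.1904,.143]),('handletopcentre',[.5755,.188,.153])):
        print(n,nm,proj(d,X))
E
```

```text
s2 tcp [230.567  161.1088]
s2 tip [230.7958 163.3098]
s2 grasp [230.2486 158.0421]
s2 handletopcentre [230.442  155.6696]
sc2 tcp [346.9527 240.6091]
sc2 tip [346.6218 242.5381]
sc2 grasp [347.4129 237.9248]
sc2 handletopcentre [347.0468 235.0986]
w2 tcp [278.1293 241.5087]
w2 tip [278.1182 237.1719]
w2 grasp [278.1457 247.9967]
w2 handletopcentre [281.7399 256.2812]
```

```bash
python3 - <<'E'
from h import *
a=load('sc2')['img'][:,:,::-1];b=load('s2')['img'][:,:,::-1]
A=cv2.resize(a[205:270,325:375],(400,520),interpolation=cv2.INTER_CUBIC);B=cv2.resize(b[120:185,205:255],(400,520),interpolation=cv2.INTER_CUBIC)
X=np.hstack([A,B]);X=np.clip(X.astype(float)*1.6+20,0,255).astype(np.uint8)
cv2.imwrite('pics/c8.png',X)
d=load('w2')
for X in ([.5755,.188,.027],[.5755+.07*.93,.188+.07*.36,.153]):print(proj(d,X))
E
```

```text
[280.2444 202.4156]
[282.3809 136.4132]
```

View pics/c8.png

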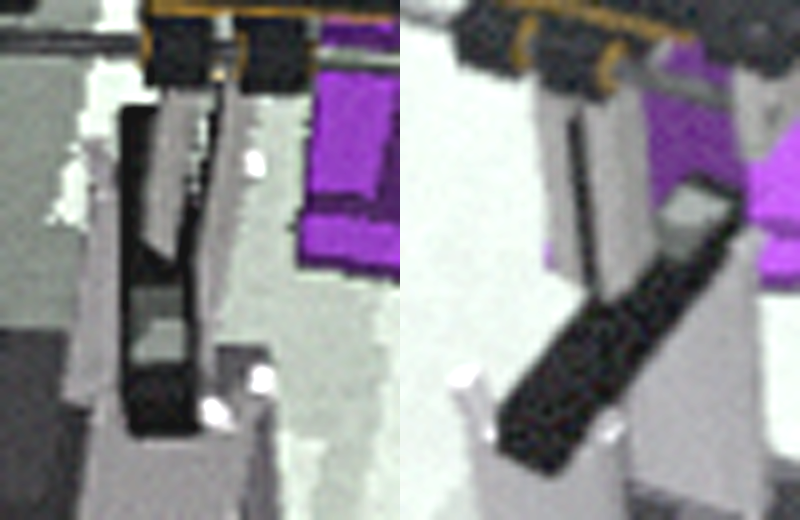

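```bash
python3 - <<'E'
from h import *
d=load('w1').copy();E=np.array(d['tool_from_camera']);print(E)
d['extrinsics']=E
for x in (-.011,0,.008):
  for y in (-.047,-.06,.047):
    for z in(-.008,.008): print(x,y,z,proj(d,[x,y,z]))
a=load('w1')['img'][:,:,::-1]
cv2.imwrite('pics/c9.png',cv2.resize(a[220:380,90:250],None,fx=3.5,fy=3.5,interpolation=cv2.INTER_CUBIC))
E
```

```text
[[-0.0011  0.2762 -0.9611 -0.2028]
 [ 1.      0.0004 -0.001  -0.0009]
 [ 0.0001 -0.9611 -0.2762 -0.0804]
 [ 0.      0.      0.      1.    ]]
-0.011 -0.047 -0.008 [202.0941 236.0415]
-0.011 -0.047 0.008 [203.7354 259.8284]
-0.011 -0.06 -0.008 [181.1641 236.0119]
-0.011 -0.06 0.008 [183.2566 259.7676]
-0.011 0.047 -0.008 [354.3825 235.9597]
-0.011 0.047 0.008 [352.6997 259.7347]
0 -0.047 -0.008 [205.7425 230.0385]
0 -0.047 0.008 [207.2211 252.8167]
0 -0.06 -0.008 [185.8228 230.02  ]
0 -0.06 0.008 [187.7086 252.7709]
0 0.047 -0.008 [350.5886 229.9643]
0 0.047 0.008 [349.0736 252.7317]
0.008 -0.047 -0.008 [208.1811 226.0283]
0.008 -0.047 0.008 [209.556  248.1226]
0.008 -0.06 -0.008 [188.9379 226.0162]
0.008 -0.06 0.008 [190.6917 248.0857]
0.008 0.047 -0.008 [348.0526 225.959 ]
0.008 0.047 0.008 [346.6445 248.0432]
```

View pics/c9.png

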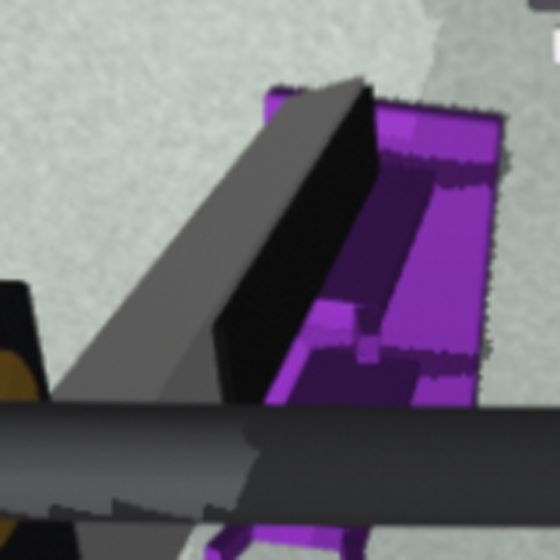

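```bash
python3 - <<'E'
from h import *
a=load('sc2');b=load('s2')
print(tri((b,231.3,157.5),(a,345.6,237.3)))
# handle +x end top corners / patch now
# start image: fingertips triangulation
a=load('scene0')['img'][:,:,::-1];b=load('side0')['img'][:,:,::-1]
A=cv2.resize(a[120:205,465:555],None,fx=4.4,fy=4.4,interpolation=cv2.INTER_CUBIC);B=cv2.resize(b[60:160,10:100],None,fx=4.4,fy=4.4,interpolation=cv2.INTER_CUBIC)
cv2.imwrite('pics/c10.png',np.hstack([A,B[:A.shape[0]]]))
for n in('scene0','side0'):
  d=load(n);o=np.array([.256,.515,.182]);y=np.array([.4456,.8952,0])
  for z in (0,.008,-.03):
    for s in (-.047,.047): print(n,z,s,proj(d,o+[0,0,-z]+s*y))
E
```

```text
(array([0.5776, 0.1864, 0.1458]), [np.float64(0.0009555300273109888), np.float64(0.0009555300273111243)])
scene0 0 -0.047 [474.4938 185.7411]
scene0 0 0.047 [502.7788 202.2495]
scene0 0.008 -0.047 [473.6188 187.762 ]
scene0 0.008 0.047 [501.7304 204.2836]
scene0 -0.03 -0.047 [477.8434 177.9975]
scene0 -0.03 0.047 [506.7957 194.447 ]
side0 0 -0.047 [ 61.6446 156.6061]
side0 0 0.047 [ 63.3143 135.9615]
side0 0.008 -0.047 [ 62.8407 158.9274]
side0 0.008 0.047 [ 64.4247 138.2584]
side0 -0.03 -0.047 [ 57.0479 147.6633]
side0 -0.03 0.047 [ 59.055  127.1294]
```

View pics/c10.png

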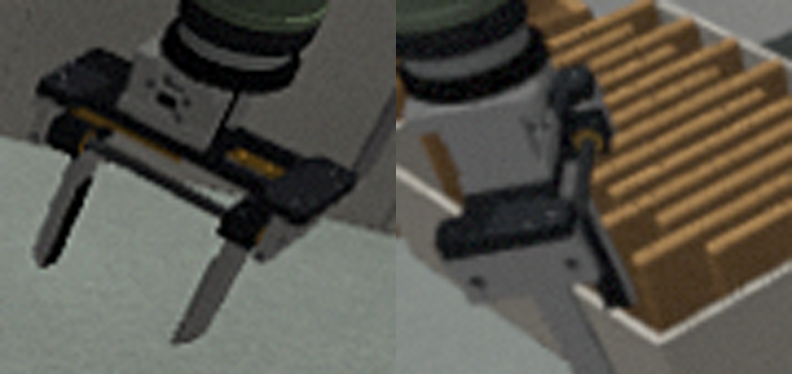

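The fingertips triangulate to about z=0.146 while the TCP reads 0.132. In the wrist view they also sit well behind the stated spot. So the real tips stand roughly 20–30 mm behind the TCP, not 8 mm ahead, and the fingers only pinched at the handle's top. I'll open, back off and measure the tips.

```bash
python3 - <<'E'
from h import *
move_gripper(.06)
s=get_state();print(s['time'],s['position'],s['grip_width'],s['ft_force'])
p=[.5755,.188,.30]
move_linear(p,rate=.12)
s=get_state();print(s['time'],s['position'],s['ft_force'])
for n in('scene','side','wrist'): snap(n,n+'3.png')
w=load('wrist3')['img'][:,:,::-1]
cv2.imwrite('pics/c11.png',cv2.resize(w[95:375,180:380],None,fx=2.1,fy=2.1,interpolation=cv2.INTER_CUBIC))
a=load('scene3')['img'][:,:,::-1];b=load('side3')['img'][:,:,::-1]
A=cv2.resize(a[130:260,300:400],(400,520),interpolation=cv2.INTER_CUBIC);B=cv2.resize(b[65:195,185:285],(400,520),interpolation=cv2.INTER_CUBIC)
cv2.imwrite('pics/c12.png',np.hstack([A,B]))
E
```

```text
6.1917 [0.5754 0.1879 0.1287] 0.05985417740822285 [-0.0534  0.2897 -0.8667]
7.7667 [0.575  0.1879 0.2988] [0.9733 0.1603 0.7145]
```

View pics/c11.png

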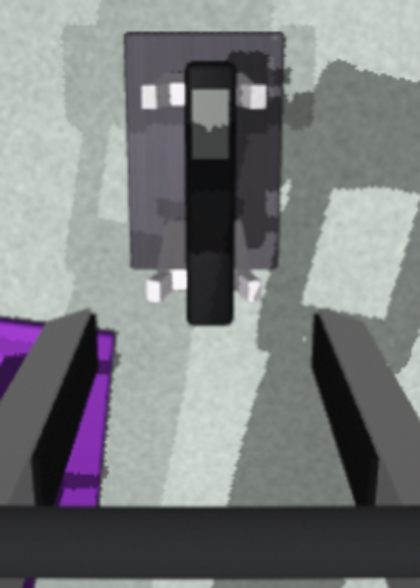

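View pics/c12.png

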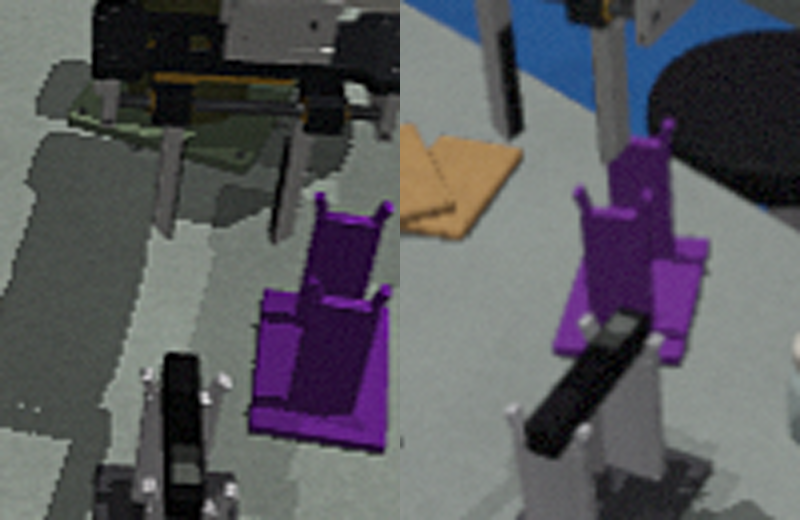

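```bash
python3 - <<'E'
from h import *
a=load('scene3');b=load('side3')
print(tri((a,341.3,188.7),(b,237.5,105)),tri((a,369.5,190),(b,213,98.8)))
d=load('wrist3')
f=lambda u,v,z:onz(d,180+u/2.1,95+v/2.1,z)[:2]
for X,z in (([(187,64),(236,64),(232,324),(188,324)],.153),([(149,96),(258,96),(250,289),(154,289)],.146)):
    X=np.array([f(*c,z) for c in X]);v=(X[0]+X[1]-X[2]-X[3])/2;w=(X[1]+X[2]-X[0]-X[3])/2
    print(X.mean(0),np.linalg.norm(v),np.linalg.norm(w),np.degrees(np.arctan2(v[1],v[0])))
E
```

```text
(array([0.5891, 0.1578, 0.3188]), [np.float64(0.00013395875794462546), np.float64(0.00013395875794463646)]) (array([0.5643, 0.2212, 0.319 ]), [np.float64(0.0008221857891838815), np.float64(0.0008221857891838555)])
[0.5767 0.1854] 0.13640262510135423 0.023801124338015563 21.020730563540777
[0.5759 0.1896] 0.10298930405316899 0.053411409556927615 20.728711156857916
```

The tips sit about 20 mm behind the TCP: they measure z=0.319 while the TCP is at 0.299. That makes the stated tool length about 28 mm off, and I'll work with TCP z = tip z − 0.0205. The probe is back in its forks. I'll grasp again, deeper.

```bash
cat >> h.py <<'E'
TIP=0.0205  # tips above TCP z (tool down)
E
python3 - <<'E'
from h import *
o=down(21.0-90)
c=[.575,.187]
goto(c+[.20],o)
for z in (.13,.115,.0995):
    move_linear(c+[z],rate=.1); s=get_state();print(z,s['position'],s['ft_force'])
move_gripper(.0,20)
s=get_state();print(s['time'],s['position'],s['grip_width'],s['ft_force'],s['ft_torque'])
snap('side','s4.png');snap('scene','sc4.png')
a=load('sc4')['img'][:,:,::-1];b=load('s4')['img'][:,:,::-1]
A=cv2.resize(a[180:310,300:400],(400,520),interpolation=cv2.INTER_CUBIC);B=cv2.resize(b[95:225,185:285],(400,520),interpolation=cv2.INTER_CUBIC)
cv2.imwrite('pics/c13.png',np.hstack([A,B]))
E
```

```text
0.13 [0.5758 0.1871 0.1309] [ 0.8038 -0.2426  0.1349]
0.115 [0.5746 0.1869 0.1147] [-0.0557 -0.6396 -0.8736]
0.0995 [0.5744 0.1869 0.0989] [0.4527 0.2437 0.606 ]
10.4833 [0.5753 0.1868 0.0998] 0.02584775616999569 [ 0.3311 -1.4379  0.6397] [-0.1651  0.1234 -0.0003]
```

View pics/c13.png

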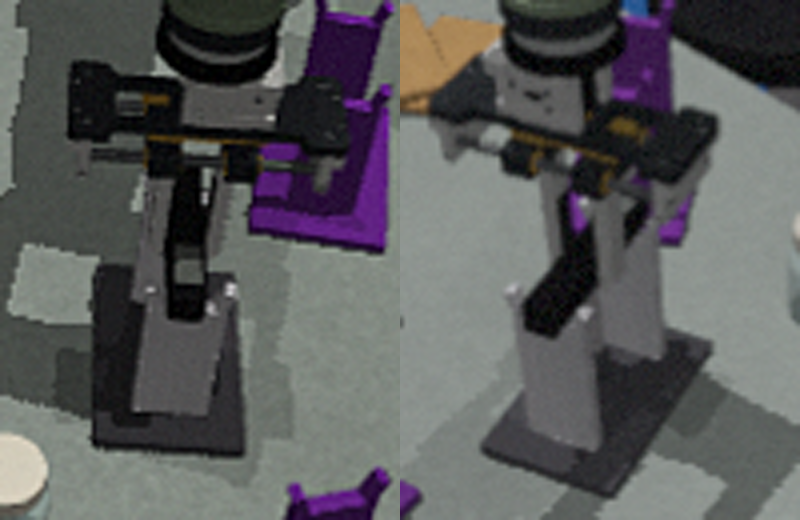

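Now it is a proper grasp: width 25.8 mm, with fingers on both sides of the handle. Next I lift and go above the cup.

```bash
python3 - <<'E'
from h import *
move_linear([.575,.187,.32],rate=.15)
s=get_state();print(s['time'],s['position'],s['grip_width'],s['ft_force'])
goto([.585,-.1665,.32],down(-102.8))
s=get_state();print(s['time'],s['position'],s['grip_width'])
for n in('scene','side','wrist'): snap(n,n+'5.png')
a=load('scene5')['img'][:,:,::-1];b=load('side5')['img'][:,:,::-1]
A=cv2.resize(a[110:260,190:300],None,fx=3.6,fy=3.6,interpolation=cv2.INTER_CUBIC);B=cv2.resize(b[160:310,265:375],None,fx=3.6,fy=3.6,interpolation=cv2.INTER_CUBIC)
cv2.imwrite('pics/c14.png',np.hstack([A,B]))
E
```

```text
12.2 [0.5744 0.1869 0.3186] 0.0258529591976242 [ 0.1102 -0.2058 -1.4827]
13.525 [ 0.5853 -0.1653  0.32  ] 0.02610224313228558
```

View pics/c14.png

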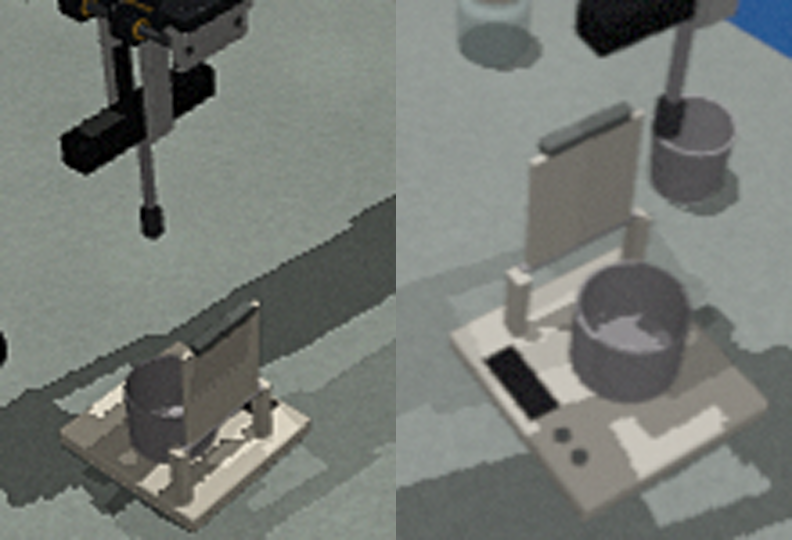

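View pics/wrist5.png

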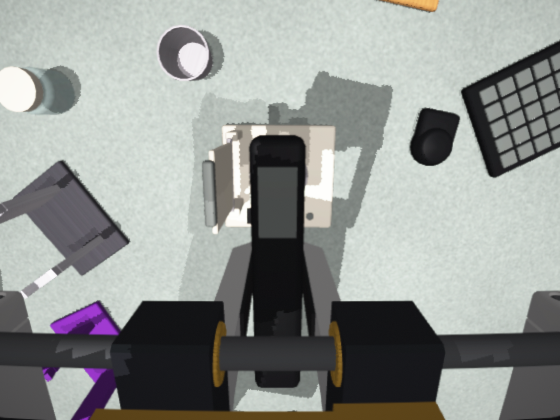

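View pics/side5.png

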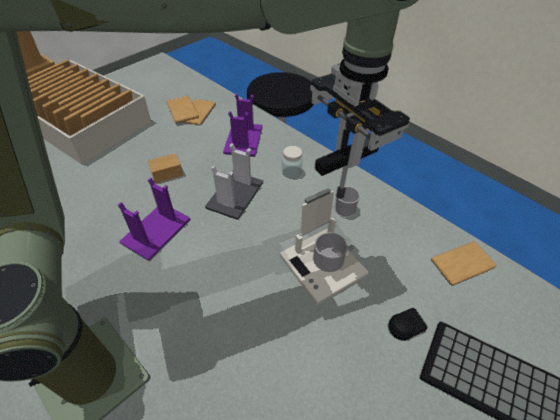

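```bash
python3 - <<'E'
from h import *
a=load('scene5');b=load('side5')
t=tri((a,231.9,175.3),(b,340.6,196.5));print(t)
# rim: side left/right/top/bottom extremes in crop
S=lambda u,v,z:onz(b,265+(u-396)/3.6,160+v/3.6,z)
P=[S(*q,.08)[:2] for q in ((572,310),(690,310),(630,263),(630,352))];print(np.array(P),np.mean(P[:2],0))
# bar ends
A=lambda u,v:(a,190+u/3.6,110+v/3.6);B=lambda u,v:(b,265+(u-396)/3.6,160+v/3.6)
e1=tri(A(258,303),B(541,147));e2=tri(A(195,350),B(632,108));print(e1,e2)
E
```

```text
(array([ 0.5878, -0.1669,  0.2466]), [np.float64(0.00052947582180325), np.float64(0.0005294758218033444)])
[[ 0.5529 -0.1415]
 [ 0.6098 -0.1977]
 [ 0.6122 -0.143 ]
 [ 0.5543 -0.1912]] [ 0.5814 -0.1696]
(array([ 0.5667, -0.0866,  0.1891]), [np.float64(0.0033251844930986952), np.float64(0.0033251844930986367)]) (array([ 0.6367, -0.1046,  0.1879]), [np.float64(0.002751931159714422), np.float64(0.0027519311597144817)])
```

The tip triangulates to (0.588, -0.167, 0.247) and the cup axis to about (0.586, -0.166), so they are aligned. Dip.

```bash
python3 - <<'E'
from h import *
move_linear([.584,-.166,.125],rate=.1)
s=get_state();print(s['time'],s['position'],s['grip_width'],s['ft_force'])
snap('scene','sc6.png');snap('side','s6.png')
sleep(1.3)
s=get_state();print(s['time'],s['position'],s['ft_force'])
a=load('sc6')['img'][:,:,::-1];b=load('s6')['img'][:,:,::-1]
A=cv2.resize(a[150:270,190:300],None,fx=3.6,fy=3.6,interpolation=cv2.INTER_CUBIC);B=cv2.resize(b[180:300,265:375],None,fx=3.6,fy=3.6,interpolation=cv2.INTER_CUBIC)
cv2.imwrite('pics/c15.png',np.hstack([A,B]))
E
```

```text
15.775 [ 0.5845 -0.1662  0.1257] 0.026068878612327873 [ 1.8455  0.4421 -1.0071]
17.175 [ 0.584 -0.166  0.125] [ 0.5828  1.2085 -1.4333]
```

View pics/c15.png

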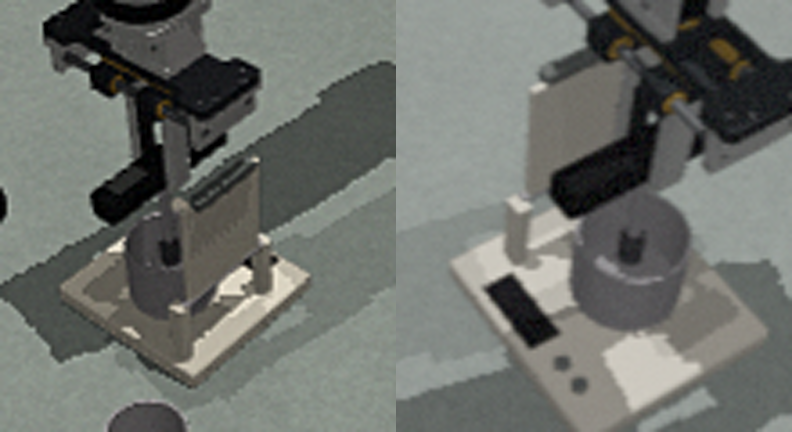

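The tip is inside the cup near its centre at crop (630,245), touching nothing, and was held for over 1.3 s. Now I return it to the rest.

```bash
python3 - <<'E'
from h import *
move_linear([.584,-.166,.32],rate=.15)
goto([.575,.187,.32],down(21.0-90))
s=get_state();print(s['time'],s['position'],s['grip_width'])
for z in (.16,.12,.107,.1005):
    move_linear([.575,.187,z],rate=.12 if z==.16 else .06); s=get_state();print(z,s['position'],s['ft_force'],s['grip_width'])
snap('scene','sc7.png');snap('side','s7.png')
a=load('sc7')['img'][:,:,::-1];b=load('s7')['img'][:,:,::-1]
A=cv2.resize(a[180:310,300:400],(400,520),interpolation=cv2.INTER_CUBIC);B=cv2.resize(b[95:225,185:285],(400,520),interpolation=cv2.INTER_CUBIC)
cv2.imwrite('pics/c16.png',np.hstack([A,B]))
E
```

```text
19.95 [0.5754 0.1858 0.3199] 0.025529385707748466
0.16 [0.5758 0.1871 0.1611] [ 0.5317  0.9005 -1.8846] 0.026018953295308442
0.12 [0.5753 0.1871 0.1202] [-0.2198 -0.4213 -0.9805] 0.025623308640398364
0.107 [0.5744 0.1869 0.1062] [ 0.5076 -0.617  -1.7016] 0.025885571805524806
0.1005 [0.5749 0.187  0.1002] [ 0.2548 -0.0004 -1.4262] 0.025988149155744093
```

View pics/c16.png

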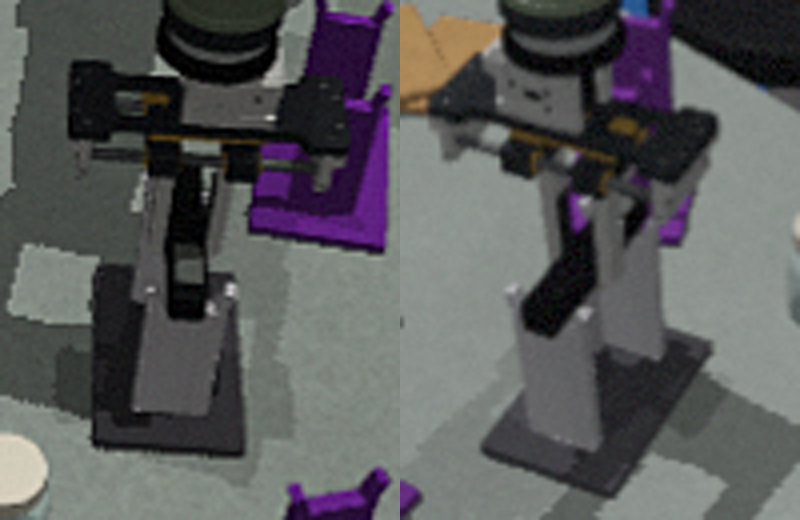

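The picture matches the one taken at the grasp: handle between the cheeks, and the force still shows only the probe's weight. I release, rise and look.

```bash
python3 - <<'E'
from h import *
move_linear([.575,.187,.0995],rate=.03); print(get_state()['ft_force'])
move_gripper(.06); sleep(.3)
s=get_state();print(s['time'],s['grip_width'],s['ft_force'])
move_linear([.575,.187,.30],rate=.15)
for n in('scene','side','wrist'): snap(n,n+'8.png')
w=load('wrist8')['img'][:,:,::-1]
cv2.imwrite('pics/c17.png',cv2.resize(w[95:375,180:380],None,fx=2.1,fy=2.1,interpolation=cv2.INTER_CUBIC))
print(get_state()['time'])
E
```

```text
[ 0.242  -0.1372 -0.5745]
24.2333 0.05983290019433725 [-0.3368  0.1342 -0.1299]
25.8667
```

View pics/c17.png

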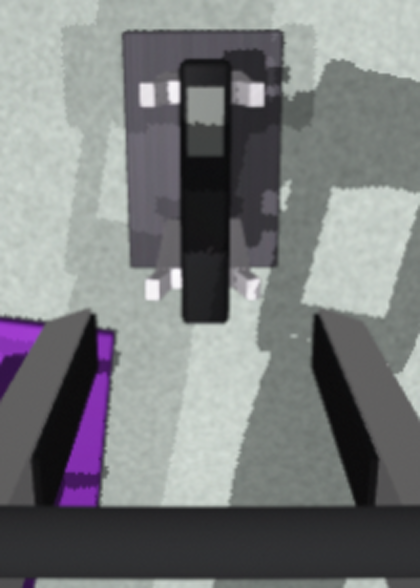

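The probe lies level and central: handle at x≈205 between cheeks at 147 and 257, free of the fingers. Next I shut the lid with closed fingers, pushing from behind along an arc.

```bash
cat > lid.py <<'E'
from h import *
yw=np.radians(-12.8);X=np.array([np.cos(yw),np.sin(yw),0]);Y=np.array([-np.sin(yw),np.cos(yw),0]);Z=np.array([0,0,1.])
Hh=np.array([.585,-.1665,.081])+.062*Y
def tcp(th,r=.085):
    t=Hh+r*(-np.cos(th)*Y+np.sin(th)*Z)+.006*(np.sin(th)*Y+np.cos(th)*Z)+.008*Y
    return t-[0,0,TIP]
E
python3 - <<'E'
from lid import *
o=down(-12.8)
for p in (tcp(1.57)+.04*Y+.1*Z,tcp(1.57)+.04*Y,tcp(.8),tcp(0)): print(p,inverse_kinematics(p,o))
move_gripper(0.0,10)
goto(tcp(1.57)+.045*Y+.12*Z,o)
move_linear(tcp(1.57)+.045*Y,rate=.15)
s=get_state();print(s['time'],s['position'],s['ft_force'])
snap('scene','sc9.png');snap('side','s9.png')
a=load('sc9')['img'][:,:,::-1];b=load('s9')['img'][:,:,::-1]
A=cv2.resize(a[130:270,190:300],None,fx=3.6,fy=3.6,interpolation=cv2.INTER_CUBIC);B=cv2.resize(b[160:300,265:375],None,fx=3.6,fy=3.6,interpolation=cv2.INTER_CUBIC)
cv2.imwrite('pics/c18.png',np.hstack([A,B]))
E
```

```text
[ 0.6107 -0.0534  0.2455] [-0.2284  0.247   1.3615 -0.      1.5331 -0.005 ]
[ 0.6107 -0.0534  0.1455] [-0.2284  0.3159  1.482  -0.      1.3437 -0.005 ]
[ 0.5883 -0.1518  0.1257] [-0.3948  0.3233  1.5152 -0.      1.303  -0.1714]
[ 0.5817 -0.1811  0.0665] [-0.4438  0.3906  1.5572 -0.      1.1938 -0.2204]
29.05 [ 0.6127 -0.0486  0.1467] [-0.3277 -0.3086 -0.1574]
```

View pics/c18.png

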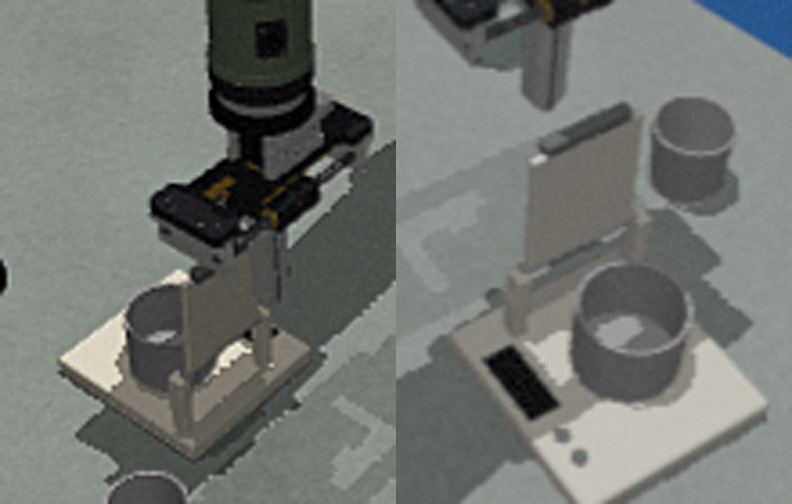

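The closed fingers stand behind the upright lid, clear of it. I start pushing.

```bash
python3 - <<'E'
from lid import *
for th in (1.57,1.35,1.1):
    move_linear(tcp(th),rate=.08); s=get_state();print(th,s['position']-tcp(th),s['ft_force'],s['time'])
snap('scene','sc10.png');snap('side','s10.png')
a=load('sc10')['img'][:,:,::-1];b=load('s10')['img'][:,:,::-1]
A=cv2.resize(a[130:270,190:300],None,fx=3.6,fy=3.6,interpolation=cv2.INTER_CUBIC);B=cv2.resize(b[160:300,265:375],None,fx=3.6,fy=3.6,interpolation=cv2.INTER_CUBIC)
cv2.imwrite('pics/c19.png',np.hstack([A,B]))
E
```

```text
1.57 [-0.0002 -0.0004 -0.0001] [-0.2131  0.4576  0.1684] 29.8583
1.35 [-0.0002 -0.0007 -0.0001] [ 0.2142 -0.6205  0.5011] 30.2417
1.1 [-0.0004 -0.0007 -0.0003] [-0.7143 -0.6996 -0.2542] 30.6583
```

View pics/c19.png

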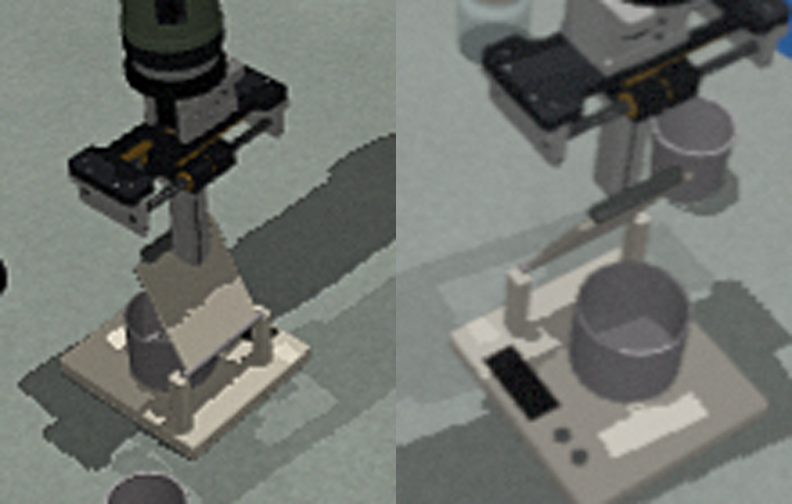

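The lid follows the fingers, leaning over the cup at roughly 60°. I continue until it is shut.

```bash
python3 - <<'E'
from lid import *
for th in (.9,.7,.5,.35,.2,.08,.02):
    move_linear(tcp(th),rate=.07); s=get_state();print(th,s['ft_force'],s['time'])
for dz in (.001,.002,.003,.004,.005,.006):
    move_linear(tcp(0)-dz*Z,rate=.02); s=get_state();print(dz,s['position'][2]-tcp(0)[2],s['ft_force'],s['time'])
    if s['ft_force'][2]>8: break
snap('side','s11.png')
move_linear(tcp(0)+.15*Z,rate=.15)
s=get_state();print(s['time'],s['ft_force'])
snap('scene','sc12.png');snap('side','s12.png')
a=load('sc12')['img'][:,:,::-1];b=load('s12')['img'][:,:,::-1]
A=cv2.resize(a[130:270,190:300],None,fx=3.6,fy=3.6,interpolation=cv2.INTER_CUBIC);B=cv2.resize(b[160:300,265:375],None,fx=3.6,fy=3.6,interpolation=cv2.INTER_CUBIC)
cv2.imwrite('pics/c20.png',np.hstack([A,B]))
E
```

```text
0.9 [ 0.5192  0.0859 -0.5263] 31.15
0.7 [-0.0553  0.0123  0.2175] 31.5417
0.5 [-0.09   -0.705  -0.1207] 31.9333
0.35 [ 0.1656 -0.6692 -0.0787] 32.2667
0.2 [-0.8808  1.4488  1.0076] 32.6
0.08 [0.0877 0.4417 0.1992] 32.9
0.02 [-0.152   0.0254  1.03  ] 33.15
0.001 -0.001112923013027886 [-0.5939 -0.1152  0.2722] 33.4333
0.002 -0.00200165518440093 [ 0.5588 -0.5207 -0.2779] 33.6833
0.003 -0.002881425543480781 [-0.6212  0.3228  0.5257] 33.9333
0.004 -0.002959537403475404 [-0.8308  0.1749  5.8792] 34.1833
0.005 -0.0030417385338509517 [-2.7223  1.918   9.4278] 34.4333
35.6667 [0.2084 0.0678 0.5589]
```

View pics/c20.png

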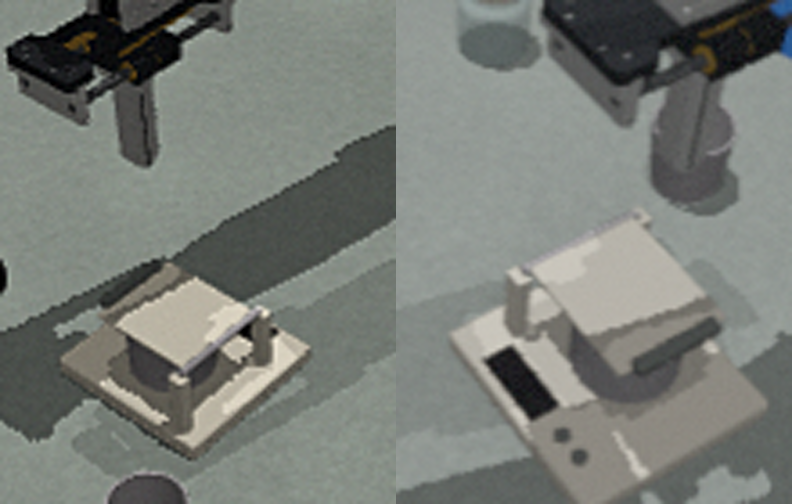

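The lid lies flat on the cup, with a hard stop felt at about 9 N. Last, a check of the probe and the bystanders.

```bash
python3 - <<'E'
from h import *
a=load('scene0')['img'];b=load('sc12')['img']
cv2.imwrite('pics/c21.png',b[:,:,::-1])
A=load('side0')['img'];B=load('s12')['img']
f=lambda i:cv2.resize(i[130:225,195:275,::-1],(400,475),interpolation=cv2.INTER_CUBIC)
cv2.imwrite('pics/c22.png',np.hstack([f(A),f(B)]))
E
```

```text
(no output)
```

View pics/c21.png

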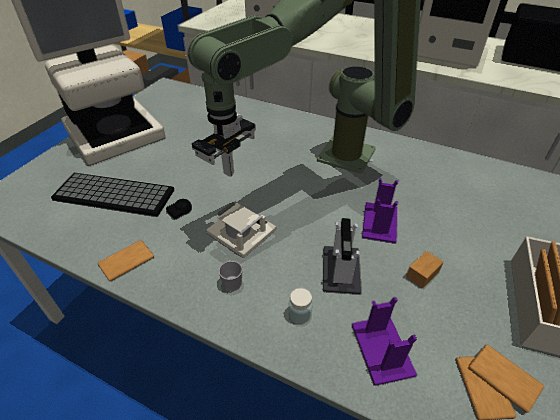

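View pics/c22.png

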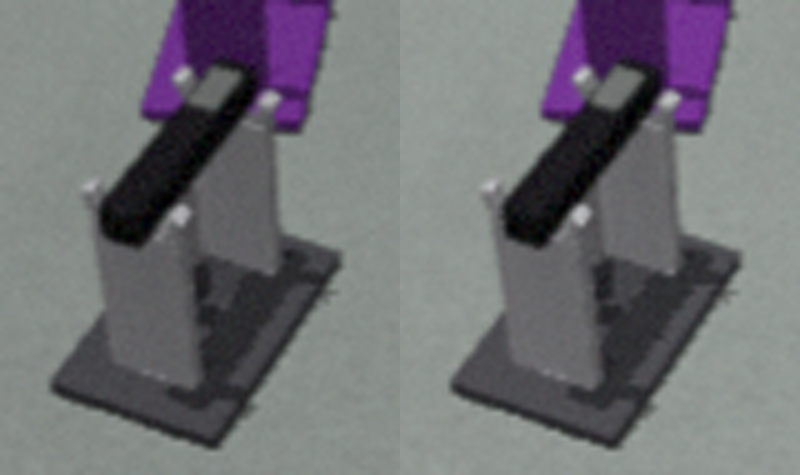

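The probe hangs as it did at the start, the bystanders sit at their original pixels, and the lid is shut.

```bash
python3 -c "
from h import *
close_job();print(get_state()['time'])"
```

```text
the job is handed in; nothing more can be done
the job is handed in; nothing more can be done
```

The blank reading is done and the job is handed in, at about 36 s of the 72 s allowed. I held the probe tip upright in the lidded cup, about 28 mm below the rim, for more than 1.3 s. I then hung the probe back in the aluminium rest, let it go, and only after that pushed the lid shut with closed fingers.

**Last checks:** The wrist view showed the handle level and within about 2 mm of the middle of the forks. The lid met a hard stop at about 9 N and lies flat on the cup. The spare cup, jar, carton and mouse are at their starting pixels, and the robot was clear of everything.

**What disagreed:** The stated tool length did not fit. The fingertips measured about 20 mm behind the TCP, where the description puts them 8 mm ahead. Because of this, my first grasp pinched the top of the handle and rolled the probe in its forks, with about 11 N on the wrist. I opened the gripper, the probe settled back home, and the grasp at the corrected depth worked (26 mm width).

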